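# Brush the sole, then open the safety-capped cleaner

## Task

Get the upturned shoe ready for cleaning: take the shoe brush and draw its bristles along the sole from heel to toe in one steady stroke with even, moderate pressure (about half a kilo), then lay the brush back on its mat, bristles down, and let go of it. Then open the cleaner bottle that stands in the steel caddy: push its safety cap down, turn it anticlockwise while it is down until it comes free, and lift it straight up. Finish while still holding the cap, level and still, about 8 cm straight above the bottle's mouth, and leave everything else where it is.

Things in the scene. Friction and masses are not known exactly. Their poses are not given: they have to be found in the camera images.
- brush_block (a point): Shoe brush, bristles down on its mat: centre of its wooden block, 135 x 46 x 26 mm (long axis x, width y, z up), gripped across the 46 mm. Under it is the bristle pad, 122 x 38 mm, its face 35 mm below this point when unloaded. The bristles spring in with about 1 N per mm, at most 12 mm, and sag about 1.5 mm under the brush's weight (about 160 g).
- mat: Flat black rubber mat, 220 x 130 x 4 mm, fixed on the ledge; origin at the centre of its underside, x along its long side, z up. The brush lies on it at the start and goes back on it.
- sole_heel (a point): Point on the sole of the upturned shoe (fixed on a stand), on its centre line, 65 mm behind its middle. The sole is flat, faces up, level, 110 mm above the ledge, 270 mm long, 72 mm wide at the heel and 94 mm at the ball; x from heel to toe, z up. The brush's middle starts its stroke here.
- sole_mid (a point): Point on the sole at its middle, between sole_heel and sole_toe; same axes.
- sole_toe (a point): Point on the sole 65 mm ahead of the middle, in the broad toe part; same axes. The brush's middle ends its stroke over here.
- cap_centre (a point): Round grey ribbed safety cap on the cleaner bottle: its centre, half-way up. 48 mm across, 30 mm tall, 30 g, z up; gripped anywhere round its side. Locked as found. Pressed down 3 mm or more (4.5 is good, 6 is the stop), it turns anticlockwise seen from above; after 45 to 75 degrees (60 is best, 80 is a stop) it lifts straight off. It cannot turn clockwise.
- mouth (a point): Centre of the rim of the cleaner bottle's mouth, inside the cap, 125 mm above the ledge, z up. The closed cap's centre is 1 mm below it, the cap's lower rim 16 mm below it. White square bottle 68 mm wide, shoulder 80 to 95 mm above the ledge, neck 26 mm across. x is the same as the locked cap's x.
- seal (a joint): Sprung seal in the bottle's mouth that pushes the cap up: 0 = up, positive = how far the cap has pressed it down (m, at most 0.007). It takes about 4 N to start and 7 N at 4.5 mm.
- cleaner: The cleaner bottle, standing fixed in a square steel caddy 84 mm wide and 35 mm high; it neither turns nor moves. Origin on the ledge under the bottle's axis, z up.
- spray: Bystander: round white bottle, 56 mm across, 120 mm tall, standing loose on the ledge (no caddy); origin under its centre.
- polish_tin: Bystander: flat round tin of polish, 76 mm across, 26 mm tall; origin under its centre.
- shoe_horn: Bystander: white plastic shoe horn, about 175 x 32 x 6 mm, lying flat; origin underneath.
- shoe_tree: Bystander: wooden shoe tree, about 260 x 66 x 50 mm; origin underneath.
- mango: Bystander: mango, 78 mm across, 91 mm tall; origin underneath.
- cup: Bystander: white mug, 76 mm across, 80 mm tall; origin under its centre.
There are look-alikes about, which are no part of the job. What is shaped like the cleaner but blue or green is not meant.

How it is judged:
By the outcome, as a careful person would: the job done as asked, in the order asked, and still so for the second after the job is handed in, while the arm keeps its last pose, push and grip.
It also fails if it takes over 66 s, if anything falls off the work surface, if the arm or the gripper's body presses on something with over 40 N, if the wrist force passes 120 N, or if a joint passes its speed limit or range.

## Robot

A 6-joint arm with a two-finger parallel gripper is mounted at the origin on the work surface. World frame = base frame: x ahead of the robot, y to its left, z up, the work surface at z = 0. Lengths are in m, angles in rad, forces in N, time in s.
With the tool pointing down it reaches from about 0.325 to 0.775 m from the base axis. Payload 5.5 kg.
Tool frame: the origin (TCP) lies between the finger pads; the fingertips stand 8 mm ahead of it and the grasp point (between the pads) lies 11 mm behind it (tcp_to_tips is the distance from the TCP to the fingertips, in m); z points along the fingers, y is the line along which they close (so a half turn about z gives the same grasp; the last joint's range is limited). The gripper opens to 88 mm and grips with 3 to 60 N. Pads are 20 mm wide; open, the fingers measure 115 mm over their backs; the gripper's body (75 mm by 178 mm) begins 61 mm behind the grasp point.
Start: joints at [-1.174, 0.091, 1.231, -0, 1.82, -0.057], TCP at [0.263, -0.539, 0.231] pointing down, gripper open.
Joint ranges: [-2.87, 2.87], [-0.86, 2.18], [0.17, 2.46], [-1.51, 4.65], [0.06, 2.69], [-2.65, 2.65]. Speed limits (rad/s): [2.57, 2.57, 3.01, 3.14, 3.14, 3.14].

## Interface

Orientations are given as a unit quaternion [w, x, y, z].
In Python, from bench import * gives the robot as it stands. Calls block until the motion is done:
- move_to(position, orientation): joint-space move of the TCP to a pose.
- move_l(position, speed=0.15, orientation=None): straight line of the TCP; orientation=None keeps the orientation; speed is the mean speed in m/s.
- movej(angles): joint-space move.
- gripper_open() and close(): open the fingers fully, or close them until they stop; the grip force is fixed at half the most.
- hold(seconds).
- inverse_kinematics(position, orientation): joint angles nearest the present ones, or None.
- state(): the state.
- get_image(name): name is "scene" or "side" or "wrist"; returns a dict with "frame" (420x560x3 uint8, blue, green, red), "depth" (420x560 float32, m along the optical axis (not along the pixel's ray), 0 where there is no reading), "camera_matrix" (3x3 intrinsics, pixels), "k1" (the pictures are not rectified: a ray, as slopes to the right and down, at radius r is drawn at 1 + k1 r^2 times it, then the intrinsics apply), "view" (4x4, takes a point from world to camera coordinates). Camera axes: x right, y up, looking along -z (the intrinsics and any distortion apply to the point x, -y, -z); pixel columns grow to the right and rows downward; lengths in m; the calibration is good to about 2 mm. A picture is of the moment at which its call begins.
A pose or a line that the arm cannot do raises IKError and nothing moves.
- job_done(): hands the job in; it is judged then, once.
The state is a dict: "time": time; "joint_pos": joint angles; "dq": joint speeds; "joint_torque": joint torques, N m; "ee_pos": TCP position; "ee_rot": TCP orientation; "ft_force": force on the tool from outside, world axes, zero at the start; "moment": the same for the moment, N m; "finger_gap": finger opening in m; "finger_force": force on a finger pad.
Only numpy, scipy, OpenCV 4.12 (cv2) and the standard library are available. Lean on these libraries where they do the work, as an engineer would, in place of code of your own. Each camera call takes 0.05 s, during which the arm holds its last target. There are 200 camera calls.

## Working session

There is one attempt and no reset: what is moved stays moved. The work goes in short steps, each a Python script; the robot and the scene stay as the last script left them, time stands still between calls to the robot, and variables do not carry over. Pictures are saved under pics/ and viewed, at most 10 in all, crops included, and the job is handed in when it is done.

```bash
ls; mkdir -p pics; cat > h.py <<'E'
from bench import *
import numpy as np, cv2
def undist(im,u,v):
    K=np.array(im["camera_matrix"]);x=(u-K[0,2])/K[0,0];y=(v-K[1,2])/K[1,1]
    k=im["k1"];a,b=x,y
    for _ in range(20):
        s=1+k*(a*a+b*b);a,b=x/s,y/s
    return a,b
def ray(im,u,v):
    a,b=undist(im,u,v);V=np.array(im["view"]);R=V[:3,:3];t=V[:3,3]
    return -R.T@t, R.T@np.array([a,-b,-1.])
def onz(im,u,v,z):
    o,d=ray(im,u,v);return o+d*(z-o[2])/d[2]
def cloud(im):
    D=im["depth"];v,u=np.mgrid[:D.shape[0],:D.shape[1]].astype(float)
    a,b=undist(im,u,v);V=np.array(im["view"]);R=V[:3,:3];t=V[:3,3]
    P=np.stack([a*D,-b*D,-D],-1)-t
    P=P@R; P[D==0]=np.nan
    return P
E
python3 - <<'E'
from h import *
import pickle
s=state();print({k:np.round(v,3) for k,v in s.items()})
for n in("scene","side","wrist"):
    im=get_image(n);cv2.imwrite(f"pics/{n}0.png",im["frame"]);pickle.dump(im,open(f"pics/{n}0.pkl","wb"))
    V=np.array(im["view"]);print(n,im["k1"],-V[:3,:3].T@V[:3,3],im["camera_matrix"][0])
a=np.hstack([cv2.imread(f"pics/{n}0.png") for n in("scene","side")])
E
```

```text
pics
{'time': np.float64(0.0), 'joint_pos': array([-1.174,  0.092,  1.232, -0.   ,  1.82 , -0.057]), 'dq': array([ 0.002, -0.002, -0.002, -0.   ,  0.   ,  0.001]), 'joint_torque': array([-3.0000e-03, -4.4646e+01, -4.0645e+01,  6.9000e-02,  2.9000e-02,
       -0.0000e+00]), 'ee_pos': array([ 0.263, -0.539,  0.23 ]), 'ee_rot': array([-0.001,  0.974,  0.225, -0.   ]), 'ft_force': array([ 0.499, -1.106, -0.498]), 'moment': array([-0.001, -0.009,  0.013]), 'finger_force': np.float64(0.0), 'finger_gap': np.float64(0.088)}
scene -0.01677718914982446 [ 1.3221796  -0.08518279  1.20526661] [497.67765449   0.         277.77278252]
side -0.15440994076880776 [0.16836926 0.79765698 1.00444066] [503.92798198   0.         279.34820356]
wrist -0.009763204779768966 [ 0.33661103 -0.50230742  0.38477919] [305.88874874   0.         278.90543969]
```

View pics/scene0.png

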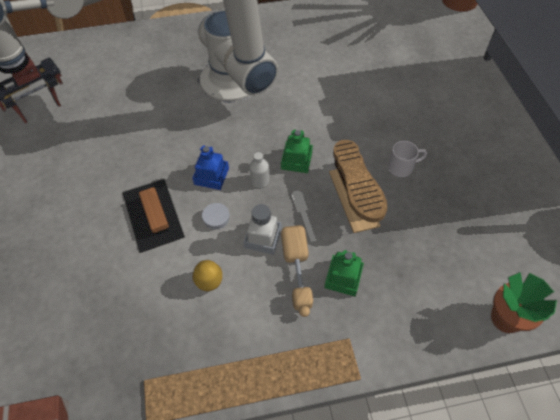

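View pics/side0.png

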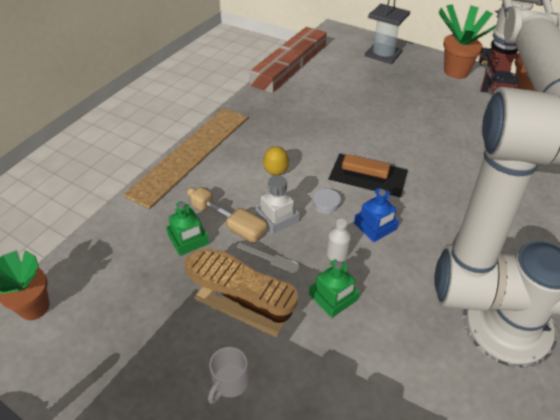

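The scene view shows the brush at (154,210) on its black mat, and the sole from (345,150) to (372,208), broader at the lower end. Candidates for the cleaner:
- Blue (210,170), green (297,152) and green (346,272): wrong colour.
- Round white spray (260,172): no caddy.
- White square bottle with a grey cap in the steel caddy (263,228): fits the description.

Next I'll measure and take a crop to confirm.

```bash
python3 - <<'E'
from h import *
import pickle
ims={n:pickle.load(open(f"pics/{n}0.pkl","rb")) for n in("scene","side")}
def rect(p):
    (c,wh,a)=cv2.minAreaRect((p*1000).astype(np.float32)); b=cv2.boxPoints((c,wh,a))
    e=[b[1]-b[0],b[2]-b[1]];e=max(e,key=np.linalg.norm)
    return np.round(c,1),np.round(wh,1),round(np.degrees(np.arctan2(e[1],e[0])),1)
roi={"scene":dict(sole=(325,135,395,225),brush=(135,180,175,235),cap=(248,200,275,225),mat=(115,170,195,255)),
     "side":dict(sole=(180,240,305,320),brush=(335,150,395,182),cap=(264,175,292,200),mat=(322,145,415,200))}
for n,im in ims.items():
    C=cloud(im);hsv=cv2.cvtColor(im["frame"],cv2.COLOR_BGR2HSV)
    for k,(a,b,c,d) in roi[n].items():
        P=C[b:d,a:c];H=hsv[b:d,a:c];z=P[...,2]
        if k=="sole": m=(z>.1)&(z<.12)
        if k=="brush": m=(H[...,1]>110)&(H[...,2]>60)&(z>.045)
        if k=="cap": m=(z>.130)&(z<.15)
        if k=="mat": m=(H[...,2]<45)&(z<.02)
        p=P[m]; 
        mm=m.astype(np.uint8);nl,L,st,_=cv2.connectedComponentsWithStats(mm);j=1+np.argmax(st[1:,4]);p=P[L==j]
        print(n,k,len(p),"zmed",np.round(np.nanpercentile(p[:,2],[5,50,95]),4),rect(p[:,:2]))
        if k=="sole":
            for i in range(2):pass
            q=p[:,:2];r=q-q.mean(0);w,v=np.linalg.eigh(r.T@r);ax=v[:,1]*np.sign(v[0,1]);s=r@ax;t=r@np.array([-ax[1],ax[0]])
            print([(round(x,3),round(np.ptp(t[abs(s-x)<.01]),3),round((t[abs(s-x)<.01].max()+t[abs(s-x)<.01].min())/2,4)) for x in np.linspace(s.min()+.012,s.max()-.012,9)],np.degrees(np.arctan2(ax[1],ax[0])),s.min(),s.max(),q.mean(0))
a=cv2.resize(ims["scene"]["frame"][185:255,225:305],None,fx=5,fy=5,interpolation=cv2.INTER_CUBIC)
b=cv2.resize(ims["side"]["frame"][170:240,245:315],None,fx=5,fy=5,interpolation=cv2.INTER_CUBIC)
cv2.imwrite("pics/crop.png",np.hstack([a,b]))
E
```

```text
scene sole 2283 zmed [0.1055 0.1101 0.1139] (array([574.6, 276.7]), array([272.1,  94.4]), np.float32(1.1))
[(np.float64(-0.139), np.float64(0.063), np.float64(0.0023)), (np.float64(-0.108), np.float64(0.073), np.float64(0.0017)), (np.float64(-0.077), np.float64(0.069), np.float64(0.0009)), (np.float64(-0.046), np.float64(0.067), np.float64(0.0016)), (np.float64(-0.014), np.float64(0.074), np.float64(0.002)), (np.float64(0.017), np.float64(0.086), np.float64(0.0015)), (np.float64(0.048), np.float64(0.095), np.float64(0.0002)), (np.float64(0.079), np.float64(0.09), np.float64(0.0016)), (np.float64(0.11), np.float64(0.066), np.float64(0.0036))] 3.7992364229712687 -0.15101498086540582 0.12204306320044696 [0.58933931 0.27454053]
scene brush 659 zmed [0.0464 0.0504 0.0547] (array([ 516.2, -292.9]), array([139.1,  45.8]), np.float32(11.9))
scene cap 272 zmed [0.1333 0.1389 0.1425] (array([649. ,  -6.9]), array([48.5, 47.3]), np.float32(83.5))
scene mat 1801 zmed [0.0001 0.0043 0.0085] (array([ 506.2, -303.1]), array([217.8, 124.2]), np.float32(10.5))
side sole 3483 zmed [0.1055 0.1096 0.11
[... 324 characters left out ...]
64(0.001), np.float64(0.073), np.float64(-0.0033)), (np.float64(0.032), np.float64(0.087), np.float64(-0.0046)), (np.float64(0.063), np.float64(0.097), np.float64(-0.0042)), (np.float64(0.095), np.float64(0.09), np.float64(-0.0016)), (np.float64(0.126), np.float64(0.064), np.float64(0.0011))] 3.7344250405282424 -0.13617780879273006 0.1377815550842126 [0.57287337 0.27842426]
side brush 466 zmed [0.0465 0.0503 0.0541] (array([ 514.1, -288.6]), array([134.4,  49.7]), np.float32(15.2))
side cap 237 zmed [0.1322 0.1384 0.1416] (array([646.7,  -5. ]), array([46. , 49.3]), np.float32(-89.8))
side mat 1119 zmed [0.0005 0.0043 0.0126] (array([ 504. , -299.9]), array([213.1, 129.2]), np.float32(10.7))
```

View pics/crop.png

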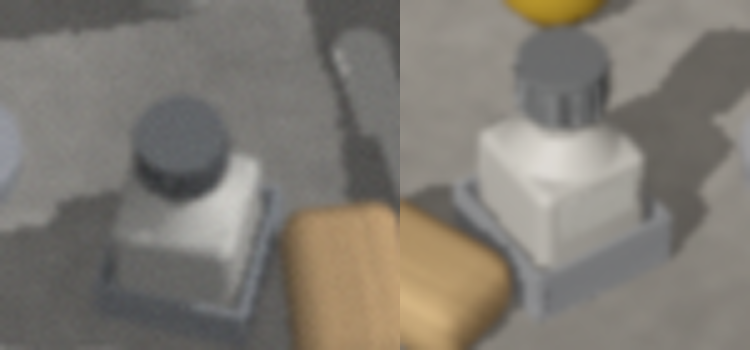

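The crop confirms it: a square white bottle with a grey ribbed cap in the steel caddy. Now above the brush for a close look.

```bash
cat >> h.py <<'E'
def q(deg): a=np.radians(deg)/2; return [0,np.cos(a),np.sin(a),0]
def rect(p):
    (c,wh,a)=cv2.minAreaRect((p*1000).astype(np.float32)); b=cv2.boxPoints((c,wh,a))
    e=max([b[1]-b[0],b[2]-b[1]],key=np.linalg.norm)
    an=np.degrees(np.arctan2(e[1],e[0]))
    return np.round(c,1),np.round(wh,1),round(float((an+90)%180-90),1)
def big(P,m):
    n,L,st,_=cv2.connectedComponentsWithStats(m.astype(np.uint8));return P[L==1+np.argmax(st[1:,4])]
def ft(n=8):
    r=[]
    for _ in range(n): hold(.02);r.append(state()["ft_force"])
    return np.mean(r,0).round(2)
E
python3 - <<'E'
from h import *
move_to([.515,-.291,.2],q(13.5)); hold(.2)
s=state();print(s["time"],s["ee_pos"],s["ee_rot"],s["joint_pos"])
im=get_image("wrist");cv2.imwrite("pics/w1.png",im["frame"])
C=cloud(im);H=cv2.cvtColor(im["frame"],cv2.COLOR_BGR2HSV);z=C[...,2]
p=big(C,(H[...,1]>110)&(z>.043)&(z<.058));print(len(p),np.nanmedian(p[:,2]),rect(p[:,:2]))
p=big(C,(H[...,2]<60)&(abs(z-.004)<.01));print(len(p),rect(p[:,:2]))
print(ft())
E
```

```text
1.6833 [ 0.51447912 -0.29200363  0.20006513] [ 8.32325175e-05  9.93162247e-01  1.16742214e-01 -1.11652520e-05] [-5.73657059e-01  6.40689282e-02  1.31310642e+00 -1.45252261e-04
  1.76432846e+00  7.63093268e-01]
5546 0.051599271855047216 (array([ 516.3, -290.5]), array([133.7,  45.6]), 12.1)
13859 (array([ 505.7, -301.2]), array([219. , 129.6]), 10.8)
[-0.22 -0.01  0.04]
```

View pics/w1.png

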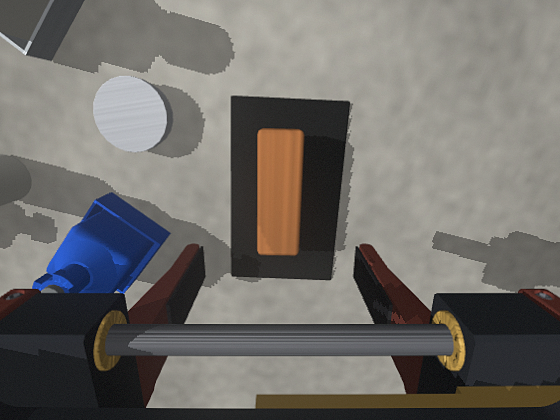

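The wrist view shows the brush at (280,192), centred on the mat, with nothing beside the fingers. I'll grasp it, lift, and carry it over the heel.

```bash
python3 - <<'E'
from h import *
Q=q(12.1)
move_l([.5163,-.2905,.06],.15,Q);move_l([.5163,-.2905,.028],.06,Q)
close();hold(.2);s=state();print(s["ee_pos"],s["finger_gap"],s["finger_force"])
b=ft(4)
move_l([.5163,-.2905,.25],.2);print(ft(),b,state()["finger_gap"])
move_to([.510,.271,.25],q(3.75));hold(.2)
s=state();print(s["time"],s["ee_pos"],s["ee_rot"],s["joint_pos"],ft())
im=get_image("wrist");cv2.imwrite("pics/w2.png",im["frame"])
C=cloud(im);z=C[...,2];p=big(C,(abs(z-.11)<.01));print(len(p),np.nanmedian(p[:,2]),rect(p[:,:2]))
im=get_image("scene");C=cloud(im);H=cv2.cvtColor(im["frame"],cv2.COLOR_BGR2HSV)
cv2.imwrite("pics/s2.png",im["frame"])
E
```

```text
[ 0.51632784 -0.29057589  0.02802418] 0.04557160922887571 30.000029504299164
[-0.11 -0.26 -1.57] [ 0.02 -0.72  0.26] 0.04600508439296462
8.2417 [0.51037399 0.27034184 0.24997465] [4.09809084e-05 9.99483582e-01 3.21335969e-02 1.19950105e-05] [ 4.28266379e-01  3.51248320e-02  1.25473075e+00 -8.83347802e-05
  1.85174657e+00  1.93475995e+00] [-0.12  0.38 -1.56]
13882 0.1111502900178428 (array([622.6, 279.6]), array([121.2,  92.6]), 3.8)
```

View pics/w2.png

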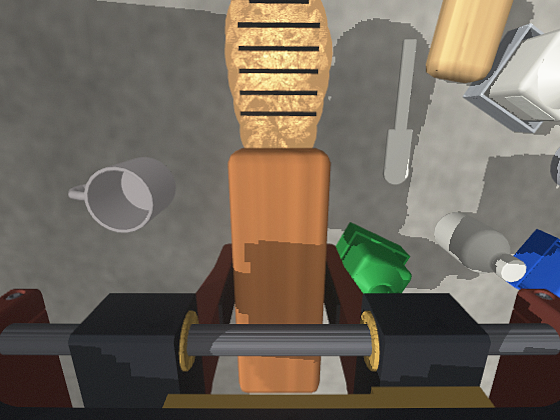

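The brush at (280,270) lies along the sole, whose toe end runs straight up the picture. Now pressing to about 5 N, then the stroke.

```bash
python3 - <<'E'
from h import *
h=np.array([.5101,.2712]);t=np.array([.6399,.2798]);Q=q(3.75)
b=ft(12)[2]
move_l([*h,.145],.12,Q);move_l([*h,.1318],.03)
z=.1318
for i in range(4):
    f=ft(12)[2]-b;print(z,f,state()["ee_pos"][2])
    if abs(f-5)<.5:break
    z-=np.clip(5-f,-2,2)*.001;move_l([*h,z],.02)
move_l([*t,z],.06)
s=state();print(s["time"],s["ee_pos"],ft(10)-[0,0,b],s["finger_gap"])
move_l([*t,.25],.12);print(ft(10),state()["time"])
E
```

```text
0.1318 3.32 0.13220147936100354
0.13012 5.17 0.1304177788016166
13.2583 [0.63988624 0.2798     0.13026716] [-2.1  -0.32  5.48] 0.04615305648558615
[-0.13 -0.04 -1.64] 14.7417
```

```bash
python3 - <<'E'
from h import *
Q=q(12.1)
move_to([.5163,-.2905,.2],Q);move_l([.5163,-.2905,.05],.15,Q);hold(.1);move_l([.5163,-.2905,.0285],.04);hold(.2)
print(ft());gripper_open();hold(.1);move_l([.5163,-.2905,.2],.2)
im=get_image("wrist");C=cloud(im);H=cv2.cvtColor(im["frame"],cv2.COLOR_BGR2HSV);z=C[...,2]
p=big(C,(H[...,1]>110)&(z>.043)&(z<.058));print(len(p),np.nanpercentile(p[:,2],[5,50,95]),rect(p[:,:2]))
move_to([.648,-.006,.26],q(60));hold(.2)
s=state();print(s["time"],s["ee_pos"],s["ee_rot"],s["joint_pos"],s["finger_gap"])
im=get_image("wrist");cv2.imwrite("pics/w3.png",im["frame"])
C=cloud(im);z=C[...,2];m=(z>.134)&(z<.146)
d=np.hypot(C[...,0]-.648,C[...,1]+.006)<.04
p=big(C,m&d);print(len(p),np.nanmedian(p[:,2]),rect(p[:,:2]),cv2.minEnclosingCircle((p[:,:2]*1000).astype(np.float32)))
print(ft())
E
```

```text
[-0.19  0.17 -0.6 ]
5584 [0.04932758 0.05161012 0.05284427] (array([ 516.2, -289.2]), array([133.4,  45.9]), 12.1)
22.4917 [ 0.64778248 -0.0074439   0.25978956] [-1.28214717e-05  8.66606933e-01  4.98991364e-01 -2.04160182e-04] [-6.38903294e-02  2.33160488e-01  1.02171717e+00 -2.15240676e-04
  1.88706930e+00  4.61970076e-01] 0.08798354478678769
1996 0.13995570738557428 (array([647.8,  -3.9]), array([47.7, 47.6]), 10.0) ((647.4129638671875, -4.527348041534424), 24.784250259399414)
[ 0.22 -0.04  0.17]
```

View pics/w3.png

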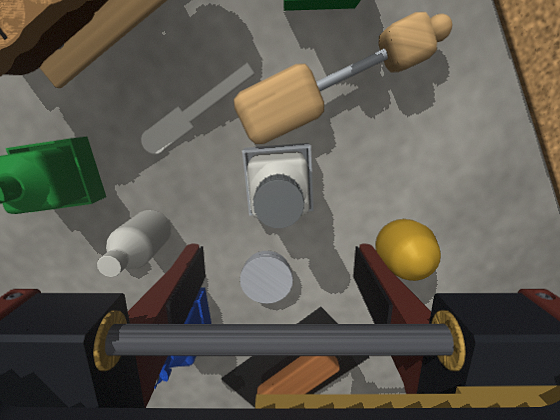

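The brush lies back on its mat at the original spot, bristles down. The cap is at (278,200), and its top centre measures about (0.648, -0.005). Now grasp, press and turn.

```bash
python3 - <<'E'
from h import *
c=[.6478,-.0046];Q=q(60)
move_to([*c,.2],Q);b=ft(8)
move_l([*c,.117],.1,Q);hold(.2)
close();hold(.3);s=state();print(s["time"],s["ee_pos"],s["finger_gap"],s["finger_force"],ft()-b,s["moment"])
move_l([*c,.1123],.02);hold(.3);s=state();print(s["ee_pos"],ft()-b,s["finger_gap"])
for a in (75,90,105,120):
    move_to([*c,.1123],q(a));hold(.15);s=state();print(a,s["ee_pos"],np.degrees(2*np.arctan2(s["ee_rot"][2],s["ee_rot"][1])),ft(5)-b,s["moment"].round(2),s["finger_gap"])
print(s["time"])
E
```

```text
25.35 [ 0.64778878 -0.00458568  0.11693636] 0.04720674499377593 30.000026333145797 [ 0.25 -0.5  -0.77] [-0.1082897  -0.03746782 -0.01025647]
[ 0.64800788 -0.00461336  0.11346303] [-2.34 -0.17  5.11] 0.047318162307506566
75 [ 0.64851863 -0.0046218   0.11372195] 75.00270755861392 [-0.44 -0.34  5.08] [-0.01  0.09  0.04] 0.046980941916285025
90 [ 0.64857935 -0.00462219  0.11370925] 90.00151045800814 [-0.51 -0.2   5.15] [-0.01 -0.05  0.  ] 0.04723516276287248
105 [ 0.64858492 -0.00464095  0.11373466] 105.0035903537034 [ 0.03 -0.04  4.76] [ 0.01 -0.06 -0.01] 0.04720855872813815
120 [ 0.64858163 -0.00461484  0.11369777] 120.00302379071631 [-0.37 -0.76  5.08] [ 0.01 -0.09  0.07] 0.047416182029019587
28.5833
```

```bash
python3 - <<'E'
from h import *
for z in(.117,.120,.124):
    move_l([.6486,-.0046,z],.02);hold(.1);s=state();print(s["ee_pos"],ft(8),s["finger_gap"])
E
```

```text
[ 0.64872718 -0.00459862  0.11692668] [ 0.7  -0.04  2.58] 0.04739280121727205
[ 0.64841721 -0.00458124  0.11960486] [-0.14 -0.13 -0.54] 0.047480639304995284
[ 0.64862358 -0.00461763  0.12411627] [ 0.2   0.03 -0.62] 0.04729829179085544
```

The cap came free: only about its own weight is left. Lifting to the final height.

```bash
python3 - <<'E'
from h import *
move_l([.6486,-.0046,.198],.06);hold(.5);s=state();print(s["time"],s["ee_pos"],s["finger_gap"],s["finger_force"],ft(8))
o=[]
for n in("scene","side"):
    im=get_image(n);C=cloud(im);u=(np.hypot(C[...,0]-.6486,C[...,1]+.0046)<.05)
    v,w=np.where(u);cy,cx=int(v.mean()),int(w.mean())
    o.append(cv2.resize(im["frame"][max(cy-70,0):max(cy-70,0)+140,cx-60:cx+60],(390,455),interpolation=cv2.INTER_CUBIC))
    H=cv2.cvtColor(im["frame"],cv2.COLOR_BGR2HSV);m=u&(H[...,1]<60)&(C[...,2]>.16)&(C[...,2]<.24)
    print(n,np.nanpercentile(C[m],[3,97],axis=0).round(4))
    im["frame"];mb=(H[...,1]>110)&(C[...,2]>.043)&(C[...,2]<.058)&(abs(C[...,1]+.29)<.05)&(abs(C[...,0]-.516)<.09);print(rect(big(C,mb)[:,:2]))
cv2.imwrite("pics/f.png",np.hstack(o))
E
```

```text
32.2917 [ 0.64859666 -0.00459803  0.19800652] 0.0472537026306282 29.999897964298725 [ 0.12 -0.2  -0.21]
scene [[ 0.626  -0.031   0.1928]
 [ 0.6764 -0.0024  0.2308]]
(array([ 516. , -292.2]), array([140.4,  46.2]), 12.3)
side [[ 0.6251 -0.0232  0.1939]
 [ 0.6669  0.0187  0.2223]]
(array([ 514.2, -287.3]), array([133.4,  50.5]), 8.7)
```

View pics/f.png

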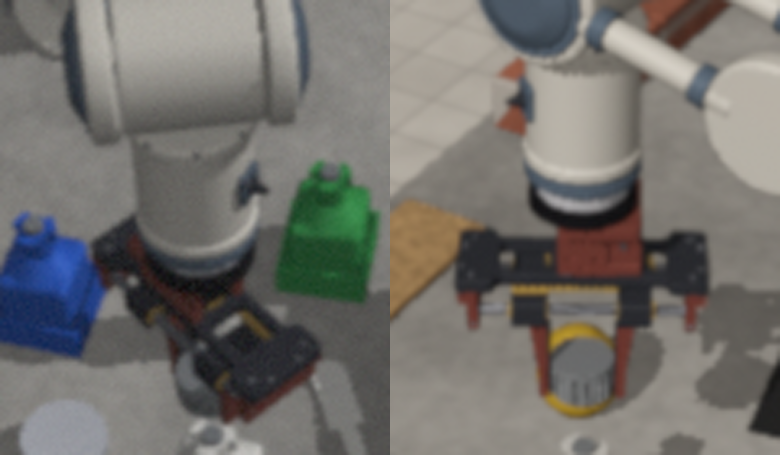

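The left (scene) picture shows the open mouth at (210,435) with the cap in the fingers above it. In the right (side) picture the cap at (583,370) looks level, at z about 0.19 to 0.22, above the mouth at (583,447).

```bash
python3 -c "
from h import *
print(job_done())"
```

```text
the job is handed in; nothing more can be done
None
```

The job is handed in at about 33 s of robot time: the sole got one heel-to-toe stroke at about 5 N, the brush is back on its mat, and the freed cap is held level about 8 cm above the bottle's mouth.

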